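Find the blind hole of a spacer on the feeler pin and hold it hole-up

TASK

Take the spacer that lies in the lane with the sprung feeler pin and push one of its ends gently along onto the pin, to feel whether that is the end with the deep blind hole (the pin goes far in) or the closed end; do not ram the pin against its stop. Then turn the spacer so that its blind hole points straight up and hold it up, still, well clear of everything (its middle some 20 cm above the bench); finish while holding it, and do not put it down. Leave the spare spacer in the other lane where it is, and do not disturb the tape roll, the tin and the jar around the stand.

Things in the scene. Friction and masses are not known exactly. Their poses are not given: they have to be found in the camera images.
- stand: steel feeler stand, fixed. Base plate 300 x 190 mm (x from -140 to +160 mm), 12 mm thick. It carries two level lanes along its x, 110 mm apart: the pin lane at y = +55 mm, nearer the robot, and the plain lane at y = -55 mm. Origin on the bench, z up; its +x points to the robot's left, within 20 degrees
- pin_lane (a point): point on the pin lane at x = 0 of the stand, 65 mm above the bench, where the axis of a spacer in the lane runs; stand's axes. The lane is two 8 mm rods 24 mm apart (centres), x from -130 to +142 mm, tops 48 mm above the bench; end blocks 40 mm wide, 52 mm high. The spacer overhangs the rods on both sides, so fingers pass freely
- plain_lane (a point): the same point on the plain lane, which has the same rods and end blocks but no pin, and holds the spare spacer
- feeler (a joint): travel of the sprung feeler pin in m: 0 at rest, grows as it is pushed in along the stand's +x, stop at 0.022. Spring 0.35 N per mm, no preload. A clear touch is over 0.003; over 0.019 is ramming it against its stop
- feeler_tip (a point): free end of the level 10 mm steel pin, which points along the pin lane to the stand's -x, on the lane's spacer axis; 72 mm out from its guide block (34 mm wide, top 88 mm above the bench) when at rest. The spacer starts with its near end 20 to 55 mm from the tip. The closed end meets the pin 4 mm past the tip, the hole's bottom 45 mm past it
- spacer_a: round aluminium blind spacer, 40 mm across, 70 mm long, 0.15-0.26 kg, lying level. Origin at its middle, x axis along its length. One end has a blind hole 20 mm wide, 45 mm deep; the other only a recess 20 mm wide, 4 mm deep. The ends look alike; the hole may be at +x or -x, and is at opposite ends on the two spacers. It starts either in the pin lane or, as the spare, in the plain lane
- spacer_b: round aluminium blind spacer, 40 mm across, 70 mm long, 0.15-0.26 kg, lying level. Origin at its middle, x axis along its length. One end has a blind hole 20 mm wide, 45 mm deep; the other only a recess 20 mm wide, 4 mm deep. The ends look alike; the hole may be at +x or -x, and is at opposite ends on the two spacers. It starts in the lane that spacer_a is not in
- tape_roll: roll of masking tape, 90 mm across, 25 mm high, lying flat; origin at the centre of its underside. Bystander, to be left alone
- wax_tin: round lidded tin, 100 mm across, 50 mm high; origin at the centre of its underside. Bystander, to be left alone
- dark_jar: small black jar, 48 mm across, 45 mm high; origin at the centre of its underside. Bystander, to be left alone
There are look-alikes about, which are no part of the job. Leave any blue, green or turquoise look-alike of the spacer_b alone.

How it is judged (in metres and radians):
On the way:
1. one end of a spacer is pushed onto the feeler pin, which gives by more than 3 mm (((value of joint feeler above 0.003 m and y of feeler_tip in the frame of spacer_a between -0.01 and 0.01 m and distance between spacer_a and feeler_tip below 0.042 m) or (value of joint feeler above 0.003 m and y of feeler_tip in the frame of spacer_b between -0.01 and 0.01 m and distance between spacer_b and feeler_tip below 0.042 m))), for 0.1 s.
At the end, for the whole second after the job is handed in: the spacer from the pin lane is held still in the fingers (more than 1 N), blind hole up with its axis within 12 degrees of vertical, its middle more than 150 mm above the bench, touching neither the stand nor the spare; the spare still lies in its plain lane within 15 mm of where it was (((angle between spacer_a's own x axis and vertical below 0.21 rad and height (world z) of spacer_a above 0.15 m and contact force between spacer_a and the fingers above 1 N and contact force between spacer_a and stand below 0.1 N and contact force between spacer_a and spacer_b below 0.1 N and linear speed of spacer_a below 0.03 m/s and angular speed of spacer_a below 0.3 rad/s and distance of spacer_b from where it was at the start of the episode below 0.015 m and y of spacer_b in the frame of stand below -0.03 m) or (angle between spacer_b's own x axis and vertical above 2.93 rad and height (world z) of spacer_b above 0.15 m and contact force between spacer_b and the fingers above 1 N and contact force between spacer_b and stand below 0.1 N and contact force between spacer_b and spacer_a below 0.1 N and linear speed of spacer_b below 0.03 m/s and angular speed of spacer_b below 0.3 rad/s and distance of spacer_a from where it was at the start of the episode below 0.015 m and y of spacer_a in the frame of stand below -0.03 m))); the arm keeps its last pose, push and grip.
It fails at once if the feeler pin is rammed against its stop (travel over 19 mm) (value of joint feeler above 0.019 m).
It fails at once if a bystander is moved by more than 30 mm (distance of any of tape_roll, wax_tin, dark_jar from where it was at the start of the episode above 0.03 m).
It also fails if it takes over 45 s, if anything falls off the work surface, if the arm or the gripper's body presses on something with over 40 N, if the wrist force passes 120 N, or if a joint passes its speed limit or range.

ROBOT

A 6-joint arm with a two-finger parallel gripper is mounted at the origin on the work surface. World frame = base frame: x ahead of the robot, y to its left, z up, the work surface at z = 0. Lengths are in m, angles in degrees, forces in N, time in s.
With the tool pointing down it reaches from about 0.25 to 0.725 m from the base axis. Payload 9.7 kg.
Tool frame: the origin (TCP) lies midway between the tips of the shut fingers; the grasp point (between the pads) lies 19 mm behind it; z points along the fingers, y is the line along which they close (so a half turn about z gives the same grasp; the last joint's range is limited). The gripper opens to 85 mm and grips with 20 to 120 N. Pads are 22 mm wide; open, the fingers measure 114 mm over their backs; the gripper's body (76 mm by 85 mm) begins 54 mm behind the grasp point. The pads swing forward as they close: fully open they stand 13 mm farther back than shut.
Start: joints at [0, 4.979, 10.078, 95.1, 0, 90], TCP at [0.55, -0, 0.231] pointing down, gripper open.
Joint ranges: [-179.16, 179.16], [-48.56, 103.87], [-65.8, 70.77], [-126.05, 130.52], [-82.76, 87.17], [-180, 180]. Speed limits (degrees/s): [127.2, 127.2, 147.25, 180, 180, 180].

INTERFACE

Orientations are given as [roll, pitch, yaw] about the fixed x, y, z axes, in that order (R = Rz(yaw) Ry(pitch) Rx(roll)).
In Python, from workcell import bot gives the robot as it stands.
- The arm moves only by the shell command python3 -m crank 'ROWS' [FORCE]. ROWS is JSON, a list of rows, each an object with "gripper": the finger opening in mm, from 0 to 85.4; "travel": the shift along the tool's x, y, z in mm, a list of three; "twist": the turn, a rotation vector about the tool's x, y, z in rad, a list of three. In form: [{"gripper": gripper, "travel": [tx, ty, tz], "twist": [rx, ry, rz]}, ...]. A call has 1 to 12 rows; each row shifts and turns the commanded pose from where the row before left it, along the tool's axes as they then stand; what a row does not reach is not made up. A row lasts 1/8 s, in which the tool goes at most 62.5 mm and 10.7 degrees, less where a joint would pass 70% of its speed; a pose out of reach is approached as far as the arm can. A call is refused whole if a number of a shift passes 62.5 or a number of a turn 0.188, either way. A call with a gripper value outside its range is refused whole. The fingers move at their own pace and stop on an object; FORCE is the grip in N (left out, the last holds). Time passes only in rows, so rows that do not move let the fingers close. It gives the time, the measured TCP pose, the force, the opening and the grip force at its end, in the units of the state.
- bot.get_obs(): the state, without advancing time (a new reading comes with each control period).
- bot.camera(name): name is "scene" or "side" or "wrist"; returns the picture (420x560x3 uint8, red, green, blue); there is no depth.
- bot.calibration(name): a dict with "vfov" (degrees; the focal length in pixels is half the picture's height over the tangent of half this angle, whatever the lens; pixels are square), "cx", "cy" (the principal point, pixels), "k1" (the pictures are not rectified: a ray, as slopes to the right and down, at radius r is drawn at 1 + k1 r^2 times it, then the intrinsics apply), "camera_from_world" (4x4, takes a point from world to camera coordinates). Camera axes: x right, y down, z forward; pixel columns grow to the right and rows downward; lengths in m; the calibration is good to about 2 mm. A picture is of the moment at which its call begins: read the wrist's pose just before it. calibration takes no time and is no camera call; for the wrist camera it gives the pose at the moment of the call.
- bot.job_done(): hands the job in; it is judged then, once.
The state is a dict: "time": time; "q": joint angles; "qd": joint speeds; "joint_efforts": joint torques, N m; "ee_pos": TCP position; "tcp_rot": TCP orientation; "wrist_force": force on the tool from outside, world axes, zero at the start; "torque": the same for the moment, N m; "opening": finger opening in m; "grasp_force": force on a finger pad.
Only numpy, scipy, OpenCV 4.12 (cv2) and the standard library are available. Lean on these libraries where they do the work, as an engineer would, in place of code of your own. Each camera call takes 0.05 s, during which the arm holds its last target. There are 200 camera calls.

## Working session

There is one attempt and no reset: what is moved stays moved. The work goes in short steps, Python scripts to look and compute and a shell command to move; the robot and the scene stay as the last step left them, time stands still between calls to the robot, and variables do not carry over. Pictures are saved under pics/ and viewed, at most 10 in all, crops included, and the job is handed in when it is done.

```bash
mkdir -p pics; python3 - <<'E'
from workcell import bot
import cv2,numpy as np
print(bot.get_obs())
for n in ["scene","side","wrist"]:
    c=bot.calibration(n); im=bot.camera(n)
    cv2.imwrite(f"pics/{n}0.png",im[:,:,::-1])
    print(n,c['vfov'],c['cx'],c['cy'],c['k1'],np.round(c['camera_from_world'],3).tolist())
E
ls
```

```text
{'time': 0.0, 'q': array([1.32798072e-03, 5.01061297e+00, 1.00344185e+01, 9.50986582e+01,
       1.67466211e-03, 8.99998857e+01]), 'qd': array([-0.0012216 ,  0.01148559,  0.06448565, -0.07551088,  0.08860721,
       -0.00516063]), 'joint_efforts': array([ 7.68234549e-04, -5.20392072e+01,  4.64802504e+01,  1.63646933e-02,
        2.23589603e-05, -6.77332673e-05]), 'ee_pos': array([5.49776512e-01, 2.10726047e-05, 2.30587417e-01]), 'tcp_rot': array([-1.79925147e+02, -1.67481005e-03,  9.00014401e+01]), 'wrist_force': array([-0.11192965,  0.71125722, -0.25734535]), 'torque': array([ 0.00606983, -0.02061623,  0.04064477]), 'grasp_force': 0.0, 'opening': 0.0856184709693752}
scene 56.7230349508646 272.0714396425805 205.26552499741587 -0.04299672601659588 [[0.691, 0.723, -0.002, -0.409], [0.475, -0.456, -0.753, -0.234], [-0.545, 0.519, -0.658, 1.211], [0.0, 0.0, 0.0, 1.0]]
side 52.04482334738597 280.2111543948784 205.45905456369815 -0.06499748113996918 [[0.714, -0.7, -0.008, -0.411], [-0.528, -0.531, -0.663, 0.346], [0.46, 0.477, -0.749, 0.661], [0.0, 0.0, 0.0, 1.0]]
wrist 66.99796869774195 281.3747769082497 209.26090373809623 0.0010918500895083518 [[1.0, 0.001, -0.001, -0.55], [0.001, -0.956, 0.295, -0.038], [-0.001, -0.295, -0.956, 0.379], [0.0, 0.0, 0.0, 1.0]]
pics
```

View pics/scene0.png

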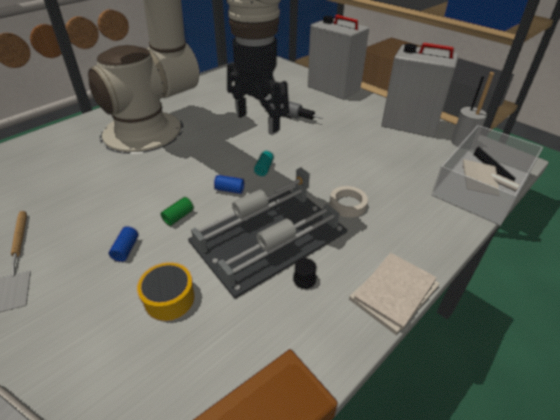

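View pics/wrist0.png

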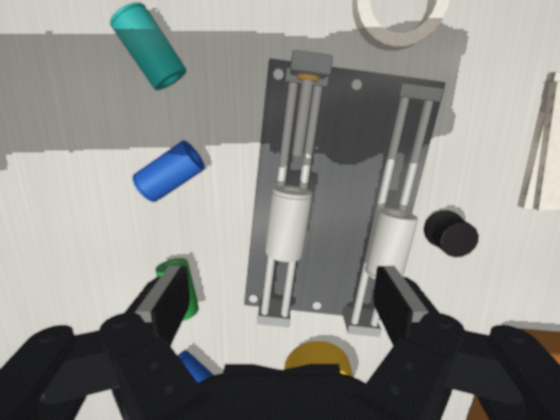

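Wrist view: the pin lane is the left one, with guide block at (312,65). Candidates for the spacer are grey (290,223) in the pin lane, the grey spare (393,243) in the plain lane, turquoise (148,45), blue (168,170), green (177,290) and blue (195,370). My choice is (290,223): it lies between the rods of the lane with the guide block. I'll check it in a close crop and measure it.

```bash
cat > h.py <<'E'
from workcell import bot
import cv2,numpy as np
def ray(c,px):
    f=210/np.tan(np.radians(c['vfov']/2))
    d=np.array([(px[0]-c['cx'])/f,(px[1]-c['cy'])/f]); s=d.copy()
    for _ in range(10): s=d/(1+c['k1']*(s@s))
    T=np.array(c['camera_from_world']); R=T[:3,:3]
    return -R.T@T[:3,3], R.T@np.array([s[0],s[1],1])
def onplane(c,px,z):
    o,d=ray(c,px); return o+d*(z-o[2])/d[2]
def two(c1,p1,c2,p2):
    o1,d1=ray(c1,p1);o2,d2=ray(c2,p2)
    t=np.linalg.lstsq(np.c_[d1,-d2],o2-o1,rcond=None)[0]
    a,b=o1+d1*t[0],o2+d2*t[1]; return (a+b)/2,np.linalg.norm(a-b)
E
python3 - <<'E'
from h import *
im=cv2.imread('pics/wrist0.png'); 
cv2.imwrite('pics/crop1.png',cv2.resize(im[40:340,235:455],None,fx=2,fy=2,interpolation=cv2.INTER_CUBIC)[:600])
c=bot.calibration('wrist')
for n,p in dict(TL=(270,58),TR=(443,82),BL=(245,306)).items(): print(n,onplane(c,p,.012).round(4))
g=cv2.cvtColor(im,cv2.COLOR_BGR2GRAY)
m=(g>130).astype(np.uint8); m[:, :235]=0; m[:60]=0; m[330:]=0
m=cv2.morphologyEx(m,cv2.MORPH_OPEN,np.ones((17,17)))
n,l,s,ce=cv2.connectedComponentsWithStats(m)
for i in range(1,n):
    if 800<s[i,4]<6000:
        r=cv2.minAreaRect(cv2.findContours((l==i).astype(np.uint8),0,2)[0][0]); print(s[i],r,onplane(c,r[0],.075).round(4))
        b=cv2.boxPoints(r); print([onplane(c,x,.075).round(3).tolist() for x in b])
E
```

```text
TL [0.5377 0.1289 0.012 ]
TR [0.7204 0.1058 0.012 ]
BL [ 0.502  -0.1681  0.012 ]
[ 235   60   31  181 4478] ((250.0, 150.0), (180.0, 30.0), 90.0) [0.5205 0.0418 0.075 ]
[[0.51, 0.118, 0.075], [0.536, 0.118, 0.075], [0.533, -0.048, 0.075], [0.503, -0.048, 0.075]]
[ 266  193   43   69 2595] ((286.48968505859375, 227.12416076660156), (40.692283630371094, 68.76165771484375), 4.763641834259033) [ 0.5548 -0.0344  0.075 ]
[[0.531, -0.07, 0.075], [0.538, 0.003, 0.075], [0.577, -0.001, 0.075], [0.573, -0.074, 0.075]]
```

View pics/crop1.png

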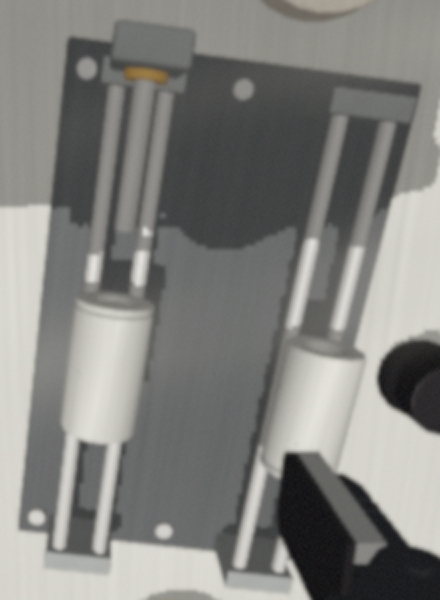

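Crop: pin is visible between the left lane's rods, its tip at about px (298,156). The near end of the spacer is at px (292,187), so the chosen spacer is the right one. Next I convert to the stand frame.

```bash
python3 - <<'E'
from h import *
c=bot.calibration('wrist')
C=lambda x,y:(235+x/2,40+y/2)
TL,TR,BL=[onplane(c,p,.012)[:2] for p in [(270,58),(443,82),(245,306)]]
u=(TL-BL);print('yaw',np.degrees(np.arctan2(u[1],u[0])),'from width',np.degrees(np.arctan2(*(TR-TL)[::1])))
u/=np.linalg.norm(u); v=np.array([-u[1],u[0]])
o=TL-.16*u-.095*v; print('o',o)
def S(p,z,n):
    w=onplane(c,p,z); d=w[:2]-o; print(n,w.round(4),'stand',(d@u).round(4),(d@v).round(4))
S(C(127,231),.065,'tip')
S(C(145,72),.065,'guide face')
S(C(115,303),.084,'near end top'); S(C(98,440),.075,'far end'); 
S(C(76,370),.065,'left side mid');S(C(146,370),.065,'right side mid')
S(C(90,550),.052,'left endblock face c'); S(C(85,557),.052,'lblock')
E
```

```text
yaw 83.13906130772595 from width 97.199593805638
o [ 0.61293354 -0.04129278]
tip [0.5662 0.0354 0.065 ] stand 0.0706 0.0556
guide face [0.5731 0.1064 0.065 ] stand 0.1419 0.0572
near end top [0.5601 0.0044 0.084 ] stand 0.0391 0.0579
far end [ 0.5525 -0.0705  0.075 ] stand -0.0363 0.0566
left side mid [ 0.5411 -0.0358  0.065 ] stand -0.0031 0.072
right side mid [ 0.5771 -0.0358  0.065 ] stand 0.0012 0.0362
left endblock face c [ 0.5482 -0.1532  0.052 ] stand -0.1189 0.0509
lblock [ 0.5452 -0.158   0.052 ] stand -0.124 0.0533
```

View pics/side0.png

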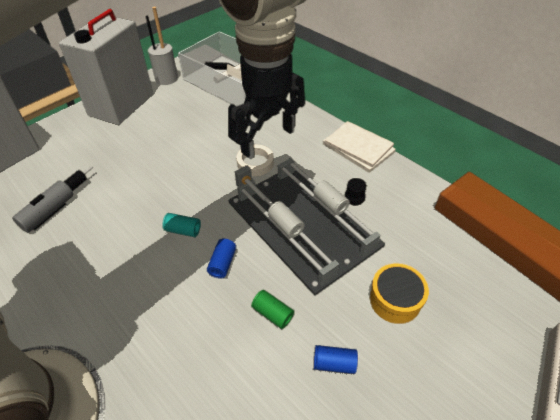

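Numbers agree with the sizes: base plate 299 x 184 mm and tip-to-guide 71 mm. The spacer's middle is about (0.559, -0.033), the stand yaw about 83°, and the gap to the tip about 34 mm.

```bash
python3 -m crank '[{"gripper":85,"travel":[-17,5,0],"twist":[0,0,0.06]},{"gripper":85,"travel":[-17,5,10],"twist":[0,0,0.06]},{"gripper":85,"travel":[0,0,35],"twist":[0,0,0]},{"gripper":85,"travel":[0,0,30],"twist":[0,0,0]},{"gripper":85,"travel":[0,0,10],"twist":[0,0,0]},{"gripper":85,"travel":[0,0,0],"twist":[0,0,0]}]' 25
python3 - <<'E'
from h import *
cv2.imwrite('pics/w1.png',bot.camera('wrist')[:,:,::-1]); c=bot.calibration('wrist'); print(c['camera_from_world'])
E
```

```text
time: 0.9
ee_pos: [0.5588, -0.0348, 0.1459]
tcp_rot: [-179.9, 0.0, 83.0]
wrist_force: [-0.3, -0.5, 0.7]
opening: 0.0849
grasp_force: 0.0
[[ 9.92769544e-01 -1.20035502e-01  3.31579895e-04 -5.59334545e-01]
 [-1.14797857e-01 -9.48636547e-01  2.94805281e-01  1.88286436e-02]
 [-3.50725513e-02 -2.92711769e-01 -9.55557291e-01  3.07800568e-01]
 [ 0.00000000e+00  0.00000000e+00  0.00000000e+00  1.00000000e+00]]
```

View pics/w1.png

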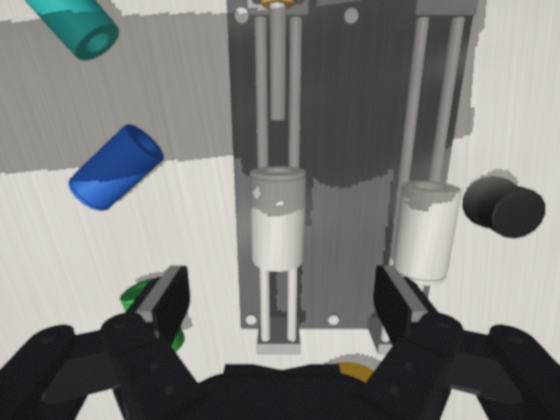

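Lane now upright in the picture; spacer spans cols 251–305, near end row ~172, far end ~268, pin tip (278,120).

```bash
python3 - <<'E'
from h import *
c=bot.calibration('wrist'); t=np.array([.5588,-.0348]); a=np.radians(83); u=np.array([np.cos(a),np.sin(a)]); v=np.array([u[1],-u[0]])
for n,p,z in [('tip',(278,120),.065),('near top',(279,177),.085),('near centre',(278,172),.07),('far',(277,268),.08),('left',(251,220),.065),('right',(305,220),.065)]:
    w=onplane(c,p,z)[:2]-t; print(n,(w@u*1e3).round(1),(w@v*1e3).round(1))
E
```

```text
tip 70.6 -2.0
near top 35.3 -1.2
near centre 35.9 -2.0
far -33.1 -2.8
left -1.2 -22.3
right -1.2 18.0
```

```bash
python3 -m crank '[{"gripper":85,"travel":[1,-2,30],"twist":[0,0,0]},{"gripper":85,"travel":[0,0,35],"twist":[0,0,0]},{"gripper":85,"travel":[0,0,27],"twist":[0,0,0]},{"gripper":85,"travel":[0,0,10],"twist":[0,0,0]},{"gripper":85,"travel":[0,0,0],"twist":[0,0,0]},{"gripper":30,"travel":[0,0,0],"twist":[0,0,0]},{"gripper":30,"travel":[0,0,0],"twist":[0,0,0]},{"gripper":30,"travel":[0,0,0],"twist":[0,0,0]},{"gripper":30,"travel":[0,0,0],"twist":[0,0,0]},{"gripper":30,"travel":[0,0,0],"twist":[0,0,0]}]' 40
```

```text
time: 2.2
ee_pos: [0.5563, -0.033, 0.0454]
tcp_rot: [-179.9, -0.0, 83.1]
wrist_force: [-8.5, -0.1, 8.5]
opening: 0.0383
grasp_force: 40.6
```

```bash
python3 -m crank '[{"gripper":30,"travel":[0,0,-1],"twist":[0,0,0]},{"gripper":30,"travel":[0,0,-1],"twist":[0,0,0]},{"gripper":30,"travel":[0,0,0],"twist":[0,0,0]},{"gripper":30,"travel":[0,0,0],"twist":[0,0,0]}]'
```

```text
time: 2.7
ee_pos: [0.5572, -0.0331, 0.0461]
tcp_rot: [-180.0, 0.0, 83.1]
wrist_force: [-0.2, 0.1, -2.6]
opening: 0.0383
grasp_force: 40.3
```

```bash
python3 -m crank '[{"gripper":30,"travel":[10,0,0],"twist":[0,0,0]},{"gripper":30,"travel":[10,0,0],"twist":[0,0,0]},{"gripper":30,"travel":[8,0,0],"twist":[0,0,0]},{"gripper":30,"travel":[6,0,0],"twist":[0,0,0]},{"gripper":30,"travel":[5,0,0],"twist":[0,0,0]},{"gripper":30,"travel":[4,0,0],"twist":[0,0,0]},{"gripper":30,"travel":[3,0,0],"twist":[0,0,0]},{"gripper":30,"travel":[0,0,0],"twist":[0,0,0]},{"gripper":30,"travel":[0,0,0],"twist":[0,0,0]},{"gripper":30,"travel":[0,0,0],"twist":[0,0,0]}]'; python3 -c "
from h import *
for i in range(3):
    im=bot.camera('wrist'); o=bot.get_obs(); print(o['wrist_force'].round(2),o['ee_pos'].round(4))
cv2.imwrite('pics/w2.png',im[:,:,::-1])"
```

```text
time: 3.95
ee_pos: [0.5625, 0.0124, 0.0462]
tcp_rot: [-180.0, 0.0, 83.1]
wrist_force: [-0.8, -1.9, -2.2]
opening: 0.0383
grasp_force: 40.3
[-0.56 -2.46 -2.74] [0.5626 0.0125 0.0463]
[-0.68 -2.67 -2.22] [0.5626 0.0125 0.0463]
[-0.99 -2.4  -2.26] [0.5626 0.0125 0.0463]
```

View pics/w2.png

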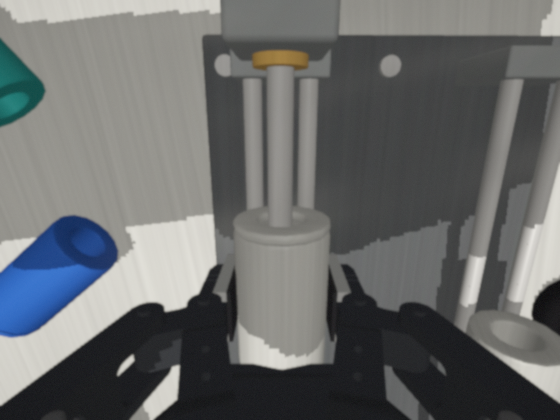

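The picture shows the pin centred in the near-end bore at (280,215). The push force is about 2.5 N, equal to 7 mm of spring, just as the closed end predicts. I'll confirm with 3 mm more, which should add about 1 N.

```bash
python3 -m crank '[{"gripper":30,"travel":[2,0,0],"twist":[0,0,0]},{"gripper":30,"travel":[1,0,0],"twist":[0,0,0]},{"gripper":30,"travel":[0,0,0],"twist":[0,0,0]},{"gripper":30,"travel":[0,0,0],"twist":[0,0,0]}]'; python3 -c "
from h import *
for i in range(3):
    im=bot.camera('wrist'); o=bot.get_obs(); print(o['wrist_force'].round(2),o['ee_pos'].round(4))"
```

```text
time: 4.6
ee_pos: [0.5629, 0.0156, 0.0463]
tcp_rot: [-180.0, 0.0, 83.1]
wrist_force: [-0.8, -4.0, -2.2]
opening: 0.0382
grasp_force: 40.4
[ 0.09 -3.39 -2.01] [0.563  0.0156 0.0463]
[ 0.13 -2.98 -3.02] [0.563  0.0155 0.0463]
[-0.61 -3.68 -1.87] [0.5629 0.0156 0.0463]
```

Force rose by about 1 N for 3 mm. The pin-side end is therefore closed, and the hole is on the tool -x side. I'll back off, lift and check the joints.

```bash
python3 -m crank '[{"gripper":30,"travel":[-10,0,0],"twist":[0,0,0]},{"gripper":30,"travel":[-20,0,0],"twist":[0,0,0]},{"gripper":30,"travel":[-25,0,0],"twist":[0,0,0]},{"gripper":30,"travel":[-5,0,-15],"twist":[0,0,0]},{"gripper":30,"travel":[0,0,-30],"twist":[0,0,0]},{"gripper":30,"travel":[0,0,-40],"twist":[0,0,0]},{"gripper":30,"travel":[0,0,-40],"twist":[0,0,0]},{"gripper":30,"travel":[0,0,-40],"twist":[0,0,0]},{"gripper":30,"travel":[0,0,-40],"twist":[0,0,0]},{"gripper":30,"travel":[0,0,-15],"twist":[0,0,0]},{"gripper":30,"travel":[0,0,0],"twist":[0,0,0]}]' 50; python3 -c "
from h import *
print(bot.get_obs()['q'].round(2))"
```

```text
time: 6.12
ee_pos: [0.5562, -0.044, 0.2683]
tcp_rot: [179.8, -0.0, 83.1]
wrist_force: [-0.6, -0.3, -2.6]
opening: 0.0381
grasp_force: 53.1
[-4.540e+00  6.930e+00  1.636e+01  9.924e+01  2.000e-02  9.234e+01]
```

q6 grows with +tool z, so turn -90° about tool z (q6 to about 2°), then pitch the tool forward (-90° about y). That puts tool -x, the hole, up.

```bash
python3 -m crank '[{"gripper":30,"travel":[0,0,0],"twist":[0,0,-0.1]},{"gripper":30,"travel":[0,0,0],"twist":[0,0,-0.17]},{"gripper":30,"travel":[0,0,0],"twist":[0,0,-0.18]},{"gripper":30,"travel":[0,0,0],"twist":[0,0,-0.18]},{"gripper":30,"travel":[0,0,0],"twist":[0,0,-0.18]},{"gripper":30,"travel":[0,0,0],"twist":[0,0,-0.18]},{"gripper":30,"travel":[0,0,0],"twist":[0,0,-0.18]},{"gripper":30,"travel":[0,0,0],"twist":[0,0,-0.18]},{"gripper":30,"travel":[0,0,0],"twist":[0,0,-0.15]},{"gripper":30,"travel":[0,0,0],"twist":[0,0,-0.1]},{"gripper":30,"travel":[0,0,0],"twist":[0,0,0]}]' 50
python3 -m crank '[{"gripper":30,"travel":[0,0,0],"twist":[0,-0.08,0]},{"gripper":30,"travel":[-8,0,0],"twist":[0,-0.12,0]},{"gripper":30,"travel":[-10,0,0],"twist":[0,-0.12,0]},{"gripper":30,"travel":[-10,0,0],"twist":[0,-0.12,0]},{"gripper":30,"travel":[-10,0,5],"twist":[0,-0.12,0]},{"gripper":30,"travel":[-5,0,5],"twist":[0,-0.12,0]},{"gripper":30,"travel":[-5,0,10],"twist":[0,-0.12,0]},{"gripper":30,"travel":[0,0,0],"twist":[0,0,0]}]'; python3 -c "
from h import *
print(bot.get_obs()['q'].round(2))"
```

```text
time: 7.5
ee_pos: [0.5555, -0.0439, 0.2655]
tcp_rot: [180.0, -0.1, 174.8]
wrist_force: [0.0, -0.2, -2.7]
opening: 0.0383
grasp_force: 53.0
time: 8.5
ee_pos: [0.6087, -0.0488, 0.2611]
tcp_rot: [179.9, 45.5, 174.6]
wrist_force: [-0.5, 0.3, -2.9]
opening: 0.038
grasp_force: 53.0
[ -4.28 -30.63 -30.15  44.98  -0.66   0.76]
```

```bash
python3 -m crank '[{"gripper":30,"travel":[-10,0,10],"twist":[0,-0.07,0]},{"gripper":30,"travel":[-8,0,12],"twist":[0,-0.12,0]},{"gripper":30,"travel":[-5,0,15],"twist":[0,-0.12,0]},{"gripper":30,"travel":[-3,0,15],"twist":[0,-0.12,0]},{"gripper":30,"travel":[0,0,15],"twist":[0,-0.12,0]},{"gripper":30,"travel":[0,0,15],"twist":[0,-0.12,0]},{"gripper":30,"travel":[0,0,5],"twist":[0,-0.1,0]},{"gripper":30,"travel":[0,0,0],"twist":[0,0,0]},{"gripper":30,"travel":[0,0,0],"twist":[0,0,0]}]'; python3 -c "
from h import *
o=bot.get_obs();print(o['q'].round(2),o['qd'].round(2))
cv2.imwrite('pics/s3.png',bot.camera('scene')[:,:,::-1])"
```

```text
time: 9.62
ee_pos: [0.704, -0.0574, 0.2478]
tcp_rot: [175.0, 89.6, 169.8]
wrist_force: [0.3, -0.2, -1.6]
opening: 0.0382
grasp_force: 53.2
[-4.300e+00 -2.021e+01 -5.992e+01 -3.934e+01 -9.000e-01  4.000e-02] [-0.11 -2.02  0.1  -1.23 -0.07 -0.18]
```

View pics/s3.png

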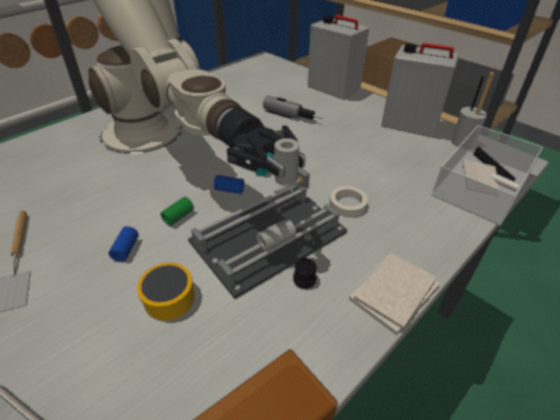

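The picture shows the spacer upright in the fingers at (287,158), clear of the stand, with the spare, tape, tin and jar where they were. I'll let it settle and hand in.

```bash
python3 -m crank '[{"gripper":30,"travel":[0,0,0],"twist":[0,0,0]},{"gripper":30,"travel":[0,0,0],"twist":[0,0,0]},{"gripper":30,"travel":[0,0,0],"twist":[0,0,0]},{"gripper":30,"travel":[0,0,0],"twist":[0,0,0]},{"gripper":30,"travel":[0,0,0],"twist":[0,0,0]},{"gripper":30,"travel":[0,0,0],"twist":[0,0,0]}]'; python3 -c "
from workcell import bot
print(bot.get_obs()['qd'].round(2)); print(bot.job_done())"
```

```text
time: 10.42
ee_pos: [0.7028, -0.0574, 0.2472]
tcp_rot: [-179.8, 89.8, 175.0]
wrist_force: [0.3, -0.1, -2.7]
opening: 0.0384
grasp_force: 53.2
[ 0.04 -0.01 -0.01 -0.1  -0.05  0.02]
the job is handed in; nothing more can be done
None
```

The end I pushed onto the pin was the closed one (an estimated 10 mm of pin travel at most, going by force), so I turned the other end, the blind hole, straight up; I handed in holding the spacer still about 25 cm above the bench, and no verdict came back.

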